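Clamp the lid of a pantry box with its draw latch

ROBOT

A 6-joint arm with a two-finger parallel gripper is mounted at the origin on the work surface. World frame = base frame: x ahead of the robot, y to its left, z up, the work surface at z = 0. Lengths are in mm, angles in degrees, forces in N, time in s.
With the tool pointing down it reaches from about 325 to 925 mm from the base axis. Payload 3.1 kg.
Tool frame: the origin (TCP) lies at the very end of the fingers, on their centre line; the grasp point (between the pads) lies grasp_offset behind it (grasp_offset is the distance from the TCP to the grasp point, in mm); z points along the fingers, y is the line along which they close (so a half turn about z gives the same grasp; the last joint's range is limited). The gripper opens to 85 mm and grips with 20 to 120 N. Pads are 22 mm wide; open, the fingers measure 114 mm over their backs; the gripper's body (76 mm by 85 mm) begins 54 mm behind the grasp point. The pads swing forward as they close: fully open they stand 13 mm farther back than shut.
Start: joints at [59.977, 12.427, 92.441, -0, 75.132, -6.429], TCP at [250.146, 572.771, 231.3] pointing down, gripper open.
Joint ranges: [-157.48, 157.48], [-44.54, 120.13], [17.64, 146.25], [-64.5, 244.5], [7.68, 150.69], [-147.95, 147.95]. Speed limits (degrees/s): [159.86, 159.86, 180, 180, 180, 180].

INTERFACE

Orientations are given as [roll, pitch, yaw] about the fixed x, y, z axes, in that order (R = Rz(yaw) Ry(pitch) Rx(roll)).
In Python, from station import * gives the robot as it stands. Calls block until the motion is done:
- goto(position, orientation): joint-space move of the TCP to a pose.
- move_l(position, attitude=None, speed=150): straight line of the TCP; attitude=None keeps the orientation; speed is the mean speed in mm/s.
- move_j(angles): joint-space move.
- grip(opening, squeeze=None): finger opening in mm; squeeze is the grip in N (None keeps the last); returns when the fingers have stopped.
- wait(seconds).
- solve_ik(position, orientation): joint angles nearest the present ones, or None.
- get_obs(): the state.
- get_image(name): name is "scene" or "top"; returns the picture (480x640x3 uint8, red, green, blue); there is no depth.
- get_calibration(name): a dict with "fx", "fy", "cx", "cy" (pixels), "R" (3x3) and "t" (3): a world point X has camera coordinates R X + t. Camera axes: x right, y down, z forward; pixel columns grow to the right and rows downward; lengths in mm; the calibration is good to about 2 mm. A picture is of the moment at which its call begins. get_calibration takes no time and is no camera call.
A pose or a line that the arm cannot do raises Unreachable and nothing moves.
- sign_off(): hands the job in; it is judged then, once.
Trained networks look in the newest picture that a camera, given by its name, has taken for a name from the list of things; names that differ only in an ending like _2 or _b are one class to them, and where a whole thing is asked for, a point or a joint stands for the part that bears it (a point fixed in the world has none). Each returns a list of dicts, best first, with "score" (0 to 1); they miss things now and then, are a little off and sometimes report something else, mostly with a low value. They report only what shows in the picture. A call takes as long as a camera call.
- spot_in(name, camera): "extent" ([centre column, centre row, width, height] in pixels, round what is visible of it).
- regions_of(name, camera): "region" (480x640 bool, what is visible of it) and "extent" ([centre column, centre row, width, height] in pixels, round what is visible of it).
The state is a dict: "t": time; "joint_pos": joint angles; "qvel": joint speeds; "effort": joint torques, N m; "tcp_pos": TCP position; "ee_rot": TCP orientation; "wrist_force": force on the tool from outside, world axes, zero at the start; "moment": the same for the moment, N m; "grip_width": finger opening in mm; "grip_force": force on a finger pad.
Only numpy, scipy, OpenCV 4.12 (cv2) and the standard library are available. Lean on these libraries where they do the work, as an engineer would, in place of code of your own. Each camera call takes 0.05 s, during which the arm holds its last target. There are 200 camera calls.

TASK

Shut the wooden lid of the white pantry box, swing the latch's steel loop up and over so that its bar catches in the hook on the lid, then push the blue lever down past center until it snaps fully home against the front, so that the lid is clamped on its seal. Do not disturb the mug, bowl and jam jar, and let go of everything.

Things in the scene. Friction and masses are not known exactly. Their poses are not given: they have to be found in the camera images.
- keeper_bin: White steel pantry box fixed to the counter, 170 deep (x) x 200 wide (y) x 128 mm high without its lid. Origin: centre of its underside, z up; offsets below are in this frame. Its front wall (at its own x = -85 mm, facing its own -x) carries the latch in the middle (y = 0). The box is turned about 90 to 125 degrees, so the latch faces the robot's right and somewhat away from it.
- lid (a joint): Hinge of the wooden lid (170 x 200 x 30 mm), rad: 0 = hard down, grows as the front edge rises. Hinge line along y at x = +85, z = 128 mm. Stiff: it stays where left (a few N move it). A rubber seal under the front edge holds the shut, unclamped lid at about 0.027 and gives about 5 mm at 9 N per mm. Clamped by the latch it reads about 0.014.
- lid_press (a point): Point on the lid's top face, mid-width, 115 mm in front of the hinge line (55 mm behind the front edge): a place to push the lid down. Axes are the lid's.
- keeper_seat (a point): Steel hook on the middle of the lid's front face, 40 mm wide; axes of the lid. Point: where the centre of the loop's bar sits when caught, 9 mm in front of the lid's front face, 7 mm above its underside. A groove open upward, 10 mm wide in x, between a plate (behind, up to the lid's top, 23 mm above the point) and a lip (outer face 9 mm in front of the point, top 4 mm above it).
- lever (a joint): Hinge of the blue latch lever, rad: 0 = home, hanging straight down along the front; grows as its tip swings out and up (1.57 = level, pointing away from the box). Starts about level; light friction holds it, but a loop pushed askew drags it down, and below about 1.4 the bar cannot clear the lip. Hooked, it resists with 1 to 5 N at the tip, passes dead center at about 0.4, then pulls itself home.
- lever_pivot (a point): Axis of the lever (along y), at box x = -109, z = 100 mm. The lever is a flat plate 40 mm wide, 5 mm thick, reaching 73 mm from the axis. Site axes turn with it (equal to the box's at 0): it points along its own -z; its outer, pushable face looks along its own -x, 8 mm out from the axis.
- lever_tip (a point): Point on the lever's outer face, mid-width, 60 mm from the pivot axis: a place to push. When the lever is level this face looks up.
- loop_bar (a point): Centre of the cross bar of the steel wire loop (bar 8 mm thick, 52 mm long along y; loop 46 mm wide inside). The loop hinges freely on the lever, 22 mm from the lever's axis; the bar swings at 61 mm about that hinge. Unhooked it lolls outward over the lever on a stop some 40 degrees above it; swung up toward the box past upright it falls onto the hook by itself.
- mug_rim (a point): Centre of the mouth of a white mug, radius 42, height 100 mm; bystander.
- bowl_rim (a point): Centre of the mouth of a white bowl, radius 60, height 55 mm; bystander.
- jam_jar: Amber jam jar, radius 36, height 100 mm, origin at the centre of its underside; bystander.

How it is judged:
By the outcome, as a careful person would: the job done as asked, in the order asked, and still so for the second after the job is handed in, with the robot touching nothing.
It also fails if it takes over 56 s, if anything falls off the work surface, if the arm or the gripper's body presses on something with over 40 N, if the wrist force passes 120 N, or if a joint passes its speed limit or range.

## Working session

There is one attempt and no reset: what is moved stays moved. The work goes in short steps, each a Python script; the robot and the scene stay as the last script left them, time stands still between calls to the robot, and variables do not carry over. Pictures are saved under pics/ and viewed, at most 10 in all, crops included, and the job is handed in when it is done.

```bash
ls; mkdir -p pics; python3 - <<'E'
from station import *
import cv2,numpy as np
for c in("scene","top"):
    im=get_image(c); cv2.imwrite(f"pics/{c}0.png",im[:,:,::-1])
    k=get_calibration(c); print(c,k["fx"],k["fy"],k["cx"],k["cy"],np.round(k["R"],4).tolist(),np.round(k["t"],1).tolist())
    for n in("keeper_bin","lid","lever","loop_bar","keeper_seat","mug_rim","bowl_rim","jam_jar"):
        print(n,[(round(d["score"],2),np.round(d["extent"]).tolist()) for d in spot_in(n,c)[:2]])
o=get_obs();print(o)
E
```

```text
pics
scene 617.876907043782 617.876907043782 317.2443447364091 246.3392877052312 [[0.5901, 0.8073, -0.0011], [0.6723, -0.4921, -0.553], [-0.447, 0.3256, -0.8332]] [-345.5, -312.8, 1667.5]
keeper_bin [(0.72, [322.0, 224.0, 128.0, 135.0])]
lid [(0.67, [329.0, 199.0, 114.0, 85.0])]
lever [(0.52, [324.0, 224.0, 132.0, 135.0])]
loop_bar [(0.65, [278.0, 253.0, 29.0, 14.0])]
keeper_seat [(0.83, [328.0, 198.0, 119.0, 84.0])]
mug_rim [(0.69, [432.0, 174.0, 43.0, 57.0])]
bowl_rim [(0.76, [148.0, 322.0, 60.0, 56.0])]
jam_jar [(0.56, [203.0, 366.0, 34.0, 48.0])]
top 500.9859380533382 500.9859380533382 312.34120271472153 238.55051082399888 [[0.0025, -1.0, 0.0053], [-0.9904, -0.0033, -0.1379], [0.1379, -0.0049, -0.9904]] [7.4, 578.9, 970.9]
keeper_bin [(0.78, [294.0, 267.0, 163.0, 137.0]), (0.51, [272.0, 264.0, 114.0, 137.0])]
lid [(0.71, [270.0, 266.0, 114.0, 138.0])]
lever [(0.75, [352.0, 250.0, 43.0, 36.0])]
loop_bar [(0.6, [359.0, 253.0, 32.0, 38.0]), (0.26, [474.0, 214.0, 45.0, 40.0])]
keeper_seat [(0.75, [270.0, 267.0, 115.0, 128.0])]
mug_rim [(0.8, [119.0, 263.0, 69.0, 48.0])]
bowl_rim [(0.98, [498.0, 290.0, 64.0, 61.0])]
jam_jar [(0.96, [474.0, 215.0, 46.0, 44.0])]
{'t': 0.9, 'joint_pos': array([ 5.99769002e+01,  1.24237210e+01,  9.24392537e+01,  2.21789292e-03,
        7.51314948e+01, -6.42734416e+00]), 'qvel': array([ 0.03661813,  0.03000694, -0.02702969, -0.05936353, -0.07004429,
       -0.12057203]), 'effort': array([ 2.26047146e-04, -3.96863830e+01, -3.04269612e+01, -2.10599154e-05,
        3.91041131e-04,  3.87880661e-07]), 'tcp_pos': array([250.14993641, 572.79435728, 231.35677289]), 'ee_rot': array([ 1.79994264e+02, -1.51111217e-03,  1.56403675e+02]), 'wrist_force': array([-0.0752616 , -0.46991939,  0.00527724]), 'moment': array([0.00188589, 0.01895438, 0.00361882]), 'grip_force': 0.0, 'grip_width': 85.30559685329399}
```

```bash
python3 - <<'E'
import cv2
a=cv2.imread("pics/scene0.png");b=cv2.imread("pics/top0.png")
cv2.imwrite("pics/sc.png",cv2.resize(a[140:290,230:430],None,fx=4,fy=4,interpolation=cv2.INTER_CUBIC))
cv2.imwrite("pics/tc.png",cv2.resize(b[180:350,200:400],None,fx=3.5,fy=3.5,interpolation=cv2.INTER_CUBIC))
E
```

```text
(no output)
```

View pics/sc.png

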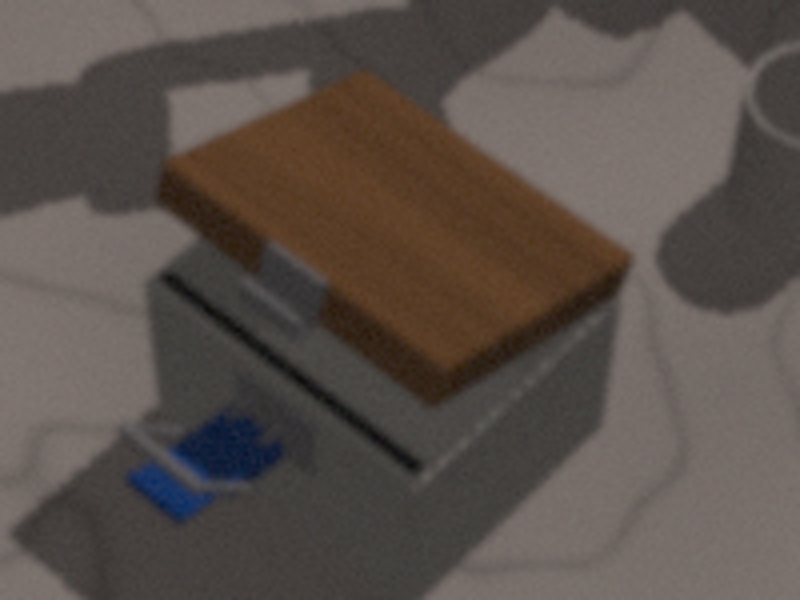

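View pics/tc.png

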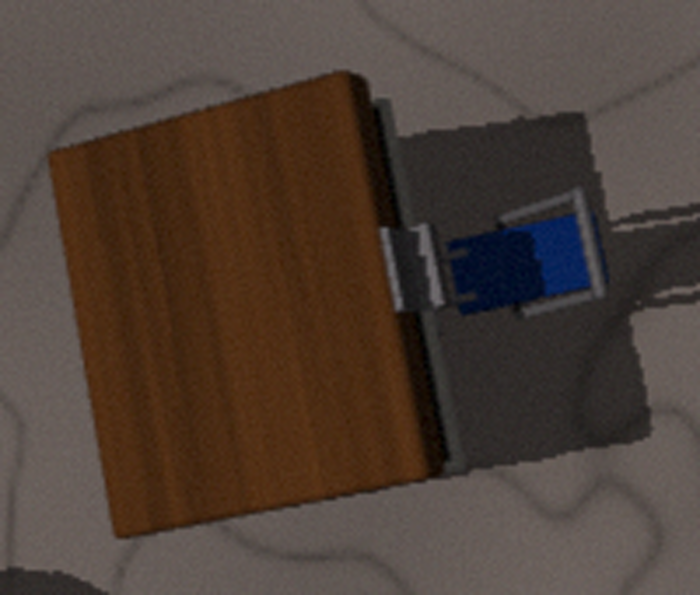

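View pics/scene0.png

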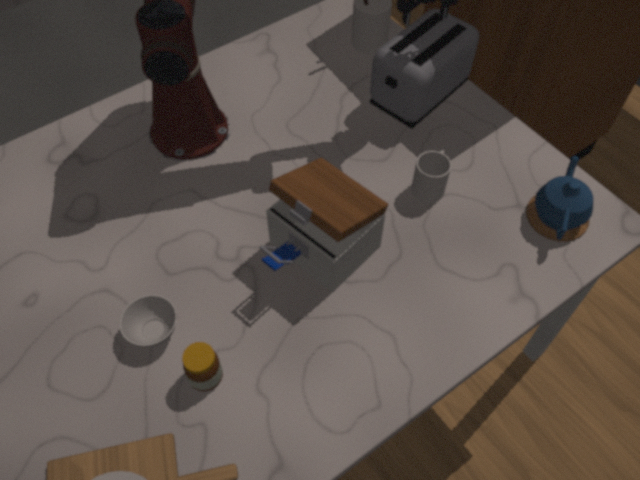

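The lid is open by about 20–30°. In the crops, its front top edge runs (170,160)–(440,372) in the scene view and (342,72)–(424,478) in the top view. The lever is level and the loop lolls over it. I'll fit the pose from these points.

```bash
cat > h.py <<'E'
from station import *
import numpy as np, cv2
from scipy.optimize import least_squares
from scipy.spatial.transform import Rotation as Ro
K={c:get_calibration(c) for c in("scene","top")}
def proj(c,X):
    k=K[c];p=np.asarray(k["R"])@X+np.asarray(k["t"]);return np.array([k["fx"]*p[0]/p[2]+k["cx"],k["fy"]*p[1]/p[2]+k["cy"]])
def ry(a,x,z): # rotate so that -x goes up for a>0
    return x*np.cos(a)+z*np.sin(a), -x*np.sin(a)+z*np.cos(a)
def W(b,p): # box frame -> world, b=(x,y,yaw rad)
    c,s=np.cos(b[2]),np.sin(b[2]);return np.array([b[0]+c*p[0]-s*p[1],b[1]+s*p[0]+c*p[1],p[2]])
def lidp(p,a):
    x,z=ry(a,p[0]-85,p[2]-128);return np.array([85+x,p[1],128+z])
def levp(r,out,y,a): # r along lever, out from axis; a=0 down
    d=np.array([-np.sin(a),0,-np.cos(a)]);n=np.array([-np.cos(a),0,np.sin(a)])
    return np.array([-109,y,100])+r*d+out*n
def barp(y,a,g): # g: angle of loop above lever
    return levp(22,0,y,a)+levp(61,0,0,a+g)-levp(0,0,0,0)
E
python3 - <<'E'
from h import *
S=lambda x,y:(230+x/4,140+y/4)
T=lambda x,y:(200+x/3.5,180+y/3.5)
ob=[("scene",'l',(-85,100,158),S(170,162)),("scene",'l',(-85,-100,158),S(440,375)),("scene",'l',(85,100,158),S(365,72)),("scene",'l',(85,-100,158),S(630,262)),
("scene",'l',(-85,100,128),S(160,200)),("scene",'l',(-85,-100,128),S(432,405)),
("scene",'b',(-85,100,128),S(150,283)),("scene",'b',(-85,-100,128),S(415,487)),
("top",'l',(-85,-100,158),T(345,72)),("top",'l',(85,-100,158),T(50,152)),("top",'l',(85,100,158),T(120,537)),("top",'l',(-85,100,158),T(425,478)),
("top",'b',(-85,100,128),T(465,472)),("top",'b',(-85,-100,128),T(387,98)),
("scene",'v',(73,8,20),S(128,480)),("scene",'v',(73,8,-20),S(182,522)),
("top",'v',(73,8,20),T(605,297)),("top",'v',(73,8,-20),T(590,212)),
("scene",'r',26,S(125,428)),("scene",'r',-26,S(207,488)),("top",'r',26,T(600,298)),("top",'r',-26,T(578,190))]
def pt(q,k,p): return W(q,{'l':lambda:lidp(p,q[3]),'b':lambda:p,'v':lambda:levp(*p,q[4]),'r':lambda:barp(p,q[4],q[5])}[k]())
f=lambda q:np.concatenate([proj(c,pt(q,k,p))-uv for c,k,p,uv in ob])
r=least_squares(f,[400,100,1.8,.4,1.57,.7],loss='soft_l1',x_scale=[100,100,1,1,1,1])
print(r.x,np.degrees(r.x[2:]));print(np.round(r.fun.reshape(-1,2),1).tolist())
np.save("q.npy",r.x)
q=r.x
for n,p in dict(press=lidp((-30,0,158),q[3]),seat=lidp((-94,0,135),q[3]),tip=levp(60,8,0,q[4]),bar=barp(0,q[4],q[5])).items(): print(n,W(q,p))
# bystanders
for n,h in(("mug_rim",50),("bowl_rim",30),("jam_jar",50)):
    e=dict(mug_rim=(119,263),bowl_rim=(498,290),jam_jar=(474,215))[n]
    print(n,least_squares(lambda v:proj("top",np.array([v[0],v[1],h]))-e,[400,0]).x)
E
```

```text
[5.11389044e+02 7.73565267e+01 1.76537936e+00 3.35204035e-01
 1.68033695e+00 7.37178475e-01] [101.14878678  19.20577646  96.27621556  42.23721534]
[[-2.6, -1.1], [1.2, -1.4], [0.1, -2.9], [2.1, -3.3], [-2.5, 0.6], [-0.4, 2.1], [-1.4, -1.8], [0.1, -0.7], [0.7, -1.5], [-2.5, -1.0], [-3.7, 0.5], [0.7, 0.1], [-1.4, -1.1], [-0.2, -1.1], [-1.0, -0.3], [-1.1, 0.2], [0.5, -3.9], [0.3, -0.6], [-0.3, -0.0], [-2.9, -0.7], [-0.3, -1.6], [0.1, 1.0]]
press [514.04396084  63.88503221 194.16090966]
seat [527.19305841  -2.83570842 193.49457458]
tip [543.82781515 -87.24327207 114.51135289]
bar [544.50677861 -90.68844729 148.10084989]
mug_rim [527.31733391 391.88799788]
bowl_rim [ 476.87977405 -365.0692387 ]
jam_jar [ 626.43231751 -316.44266371]
```

```bash
cat >> h.py <<'E'
q=np.load("q.npy")
def ori(tilt,sgn):
    bx=np.array([np.cos(q[2]),np.sin(q[2]),0]);by=np.array([-bx[1],bx[0],0])
    t=np.radians(tilt);z=np.sin(t)*bx-np.cos(t)*np.array([0,0,1]);y=sgn*by
    return Ro.from_matrix(np.c_[np.cross(y,z),y,z]).as_euler('xyz',degrees=True)
def st(m=""):
    o=get_obs();print(m,"t%.1f"%o["t"],np.round(o["tcp_pos"],1),"F",np.round(o["wrist_force"],1));return o
E
python3 - <<'E'
from h import *
for s in(1,-1):
  for tl in(0,30,45,55):
    for p in((-30,0,300),(-215,0,200),(-130,0,45)):
      j=solve_ik(W(q,p),ori(tl,s)); print(s,tl,p,None if j is None else np.round(j))
E
```

```text
1 0 (-30, 0, 300) None
1 0 (-215, 0, 200) None
1 0 (-130, 0, 45) None
1 30 (-30, 0, 300) None
1 30 (-215, 0, 200) [-32.  19.  93.  21.  90. 133.]
1 30 (-130, 0, 45) [-26.  26. 103.  25.  72. 131.]
1 45 (-30, 0, 300) [-23.   8.  99.  36.  99. 143.]
1 45 (-215, 0, 200) [-36.  26.  88.  29. 100. 129.]
1 45 (-130, 0, 45) [-31.  34.  98.  32.  84. 124.]
1 55 (-30, 0, 300) [-26.  13.  99.  42. 104. 140.]
1 55 (-215, 0, 200) [-38.  31.  85.  34. 107. 128.]
1 55 (-130, 0, 45) [-33.  39.  94.  36.  91. 122.]
-1 0 (-30, 0, 300) [ -2.  -3. 102.   0.  81. -14.]
-1 0 (-215, 0, 200) [-21.   7. 102.   0.  71. -32.]
-1 0 (-130, 0, 45) [-13.  16. 111.   0.  53. -24.]
-1 30 (-30, 0, 300) [-18.   3. 100.  26.  92. -31.]
-1 30 (-215, 0, 200) [-32.  19.  93.  21.  90. -47.]
-1 30 (-130, 0, 45) [-26.  26. 103.  25.  72. -49.]
-1 45 (-30, 0, 300) [-23.   8.  99.  36.  99. -37.]
-1 45 (-215, 0, 200) [-36.  26.  88.  29. 100. -51.]
-1 45 (-130, 0, 45) [-31.  34.  98.  32.  84. -56.]
-1 55 (-30, 0, 300) [-26.  13.  99.  42. 104. -40.]
-1 55 (-215, 0, 200) [-38.  31.  85.  34. 107. -52.]
-1 55 (-130, 0, 45) [-33.  39.  94.  36.  91. -58.]
```

```bash
python3 - <<'E'
from h import *
grip(0)
o=ori(0,-1)
goto(W(q,(-30,0,290)),o)
move_l(W(q,(-30,0,205)),speed=200)
for z in list(range(195,166,-6))+list(range(165,154,-1)):
    move_l(W(q,(-30,0,z)),speed=40); s=st(z)
    if s["wrist_force"][2]>22: break
move_l(W(q,(-30,0,215)),speed=150)
move_l(W(q,(-235,0,215)),speed=250)
st()
for c in("scene","top"):
    cv2.imwrite(f"pics/{c}1.png",get_image(c)[:,:,::-1])
a=cv2.imread("pics/scene1.png");b=cv2.imread("pics/top1.png")
cv2.imwrite("pics/m1.png",np.hstack([cv2.resize(a[150:300,220:400],(400,333),interpolation=2),cv2.resize(b[190:340,220:400],(400,333),interpolation=2)]))
E
```

```text
195 t4.8 [517.6  47.9 195.6] F [0.9 1.1 1.6]
189 t5.1 [516.9  48.  188.6] F [0.2 0.3 0.2]
183 t5.4 [516.5  48.1 182.2] F [ 0.6 -0.  -0.5]
177 t5.7 [516.7  48.1 176.3] F [ 1.  -1.   0.4]
171 t6.0 [516.8  48.1 170.4] F [0.2 0.8 0.8]
165 t6.3 [516.8  48.1 164.5] F [-0.3 -0.4  0.7]
164 t6.5 [517.   48.  163.8] F [-1.2  0.1  0.2]
163 t6.8 [517.2  47.9 163. ] F [-0.5 -0.7  0.8]
162 t7.0 [517.3  47.8 162.1] F [-0.5 -0.8  0.8]
161 t7.3 [517.4  47.7 161.3] F [ 0.6 -0.9  4.4]
160 t7.5 [517.5  47.6 161. ] F [-2.5 -1.8  5.5]
159 t7.8 [517.6  47.6 160.7] F [-3.8 -2.1  9.6]
158 t8.0 [517.6  47.5 160.5] F [-6.  -1.4 12.9]
157 t8.3 [517.6  47.5 160.2] F [-6.6 -1.5 16.6]
156 t8.5 [517.6  47.4 160. ] F [-9.  -2.6 19.9]
155 t8.8 [517.7  47.4 159.8] F [-10.5  -2.   23.6]
 t10.3 [ 556.2 -152.   214.1] F [ 0.8 -0.1  1. ]
```

View pics/m1.png

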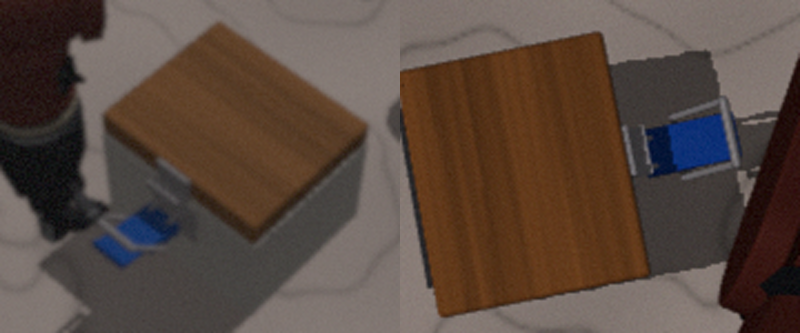

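The lid now sits shut on its seal, with its corners sharp in both views, and the loop hasn't moved. I'll refit the pose with the lid at 0.027.

```bash
python3 - <<'E'
from h import *
S=lambda x,y:(220+x*.45,150+y*.45)
ob=[("scene",'l',(-85,100,158),S(105,118)),("scene",'l',(-85,-100,158),S(256,230)),("scene",'l',(85,100,158),S(218,22)),("scene",'l',(85,-100,158),S(367,128)),
("top",'l',(-85,-100,158),S(202,32)),("top",'l',(-85,100,158),S(249,275)),("top",'l',(85,100,158),S(40,317)),
("scene",'v',(73,8,20),S(93,243)),("scene",'v',(73,8,-20),S(123,267)),
("scene",'r',26,S(97,213)),("scene",'r',-26,S(136,247)),("top",'r',26,S(338,165)),("top",'r',-26,S(324,98))]
def pt(q,k,p): return W(q,{'l':lambda:lidp(p,.027),'v':lambda:levp(*p,q[3]),'r':lambda:barp(p,q[3],q[4])}[k]())
f=lambda q:np.concatenate([proj(c,pt(q,k,p))-uv for c,k,p,uv in ob])
r=least_squares(f,[510,77,1.76,1.6,.7],loss='soft_l1',x_scale=[100,100,1,1,1])
print(r.x,np.degrees(r.x[2:]));print(np.round(r.fun.reshape(-1,2),1).tolist())
x=r.x;Q=np.array([x[0],x[1],x[2],.027,x[3],x[4]]);np.save("q.npy",Q)
print(levp(60,8,0,x[3]),barp(0,x[3],x[4]))
E
```

```text
[523.53956915  72.75560036   1.76384804   1.9010651    0.60668434] [101.06104861 108.92300708  34.76045204]
[[-0.6, 0.5], [1.0, 3.4], [2.2, 1.1], [3.9, 1.4], [1.7, 32.1], [2.4, 33.4], [0.3, 33.2], [1.6, -0.1], [1.8, 0.3], [0.2, 2.3], [0.7, 1.6], [-0.8, 32.8], [-0.5, 34.5]]
[-163.16293449    0.          127.02547923] [-165.93800971    0.          156.28573809]
```

```bash
python3 - <<'E'
from h import *
S=lambda x,y:(220+x*.45,150+y*.45)
T=lambda x,y:(220+x*.45,190+y*.45)
ob=[("scene",'l',(-85,100,158),S(105,118)),("scene",'l',(-85,-100,158),S(256,230)),("scene",'l',(85,100,158),S(218,22)),("scene",'l',(85,-100,158),S(367,128)),
("top",'l',(-85,-100,158),T(202,32)),("top",'l',(-85,100,158),T(249,275)),("top",'l',(85,100,158),T(40,317)),
("scene",'v',(73,8,20),S(93,243)),("scene",'v',(73,8,-20),S(123,267)),
("scene",'r',26,S(97,213)),("scene",'r',-26,S(136,247)),("top",'r',26,T(338,165)),("top",'r',-26,T(324,98))]
def pt(q,k,p): return W(q,{'l':lambda:lidp(p,.027),'v':lambda:levp(*p,q[3]),'r':lambda:barp(p,q[3],q[4])}[k]())
f=lambda q:np.concatenate([proj(c,pt(q,k,p))-uv for c,k,p,uv in ob])
r=least_squares(f,[510,77,1.76,1.6,.7],loss='soft_l1',x_scale=[100,100,1,1,1])
print(r.x,np.degrees(r.x[2:]));print(np.round(r.fun.reshape(-1,2),1).tolist())
x=r.x;Q=np.array([x[0],x[1],x[2],.027,x[3],x[4]]);np.save("q.npy",Q)
print(levp(60,8,0,x[3]),barp(0,x[3],x[4]))
E
```

```text
[513.32949661  75.10265064   1.77044037   1.76663188   0.70813812] [101.43876126 101.2205504   40.57332562]
[[-2.4, -2.7], [-0.7, -0.6], [-0.0, -2.1], [1.7, -2.5], [-0.0, -2.5], [1.3, -1.1], [-0.7, -0.6], [-0.7, -0.2], [-0.6, -0.0], [-2.0, 0.6], [-1.5, -0.4], [-1.1, -2.2], [-0.9, -0.3]]
[-166.29643611    0.          119.5222542 ] [-168.30751498    0.          152.2141342 ]
```

```bash
python3 - <<'E'
from h import *
o=ori(0,-1); 
goto(W(q,(-235,0,190)),o)
move_l(W(q,(-215,0,138)),speed=150); st("start")
h=levp(22,0,0,q[4]);print(h)
for ph in range(30,119,8):
    a=np.radians(ph); b=h+61*np.array([-np.cos(a),0,np.sin(a)])
    p=b+np.array([-15,0,-12]); p[2]=max(p[2],136)
    move_l(W(q,p),speed=70); s=st(ph)
    if np.linalg.norm(s["wrist_force"])>25: print("force"); break
wait(.3)
cv2.imwrite("pics/s2.png",get_image("scene")[:,:,::-1])
move_l(W(q,(-190,0,160)),speed=120)
move_l(W(q,(-260,0,230)),speed=250); st()
for c in("scene","top"): cv2.imwrite(f"pics/{c}3.png",get_image(c)[:,:,::-1])
a=cv2.imread("pics/scene3.png");b=cv2.imread("pics/top3.png")
cv2.imwrite("pics/m3.png",np.hstack([cv2.resize(a[190:280,240:340],(400,360),interpolation=2),cv2.resize(b[210:300,290:390],(400,360),interpolation=2)]))
E
```

```text
start t11.2 [ 556.4 -135.7  138.7] F [-0.   0.1  0.8]
[-130.57947937    0.          104.28089596]
30 t11.6 [ 552.8 -119.   136.5] F [-0.3  1.   0.2]
38 t11.8 [ 551.7 -114.5  136. ] F [ 1.1 -0.2 -0.4]
46 t12.1 [ 550.5 -108.8  136.1] F [-0.3  0.3  0.8]
54 t12.3 [ 549.7 -102.6  142.3] F [ 0.4 -0.1  0.6]
62 t12.6 [548.1 -95.3 146.5] F [0.9 0.3 0.5]
70 t12.9 [546.3 -87.6 149.8] F [ 0.2 -0.1 -1.2]
78 t13.2 [544.7 -79.6 152.1] F [0.8 0.3 0.5]
86 t13.4 [542.9 -71.3 153.1] F [ 0.5  0.2 -0.7]
94 t13.7 [541.2 -63.  153. ] F [ 0.3 -0.4  0.6]
102 t14.0 [539.4 -54.7 151.7] F [0.1 0.6 0.7]
110 t14.2 [537.7 -46.7 149.3] F [ 0.1  1.5 -0.2]
118 t14.5 [536.1 -39.1 145.7] F [-0.2 -1.  -0.4]
 t16.2 [ 564.4 -178.8  229.3] F [0.6 0.1 0.4]
```

View pics/m3.png

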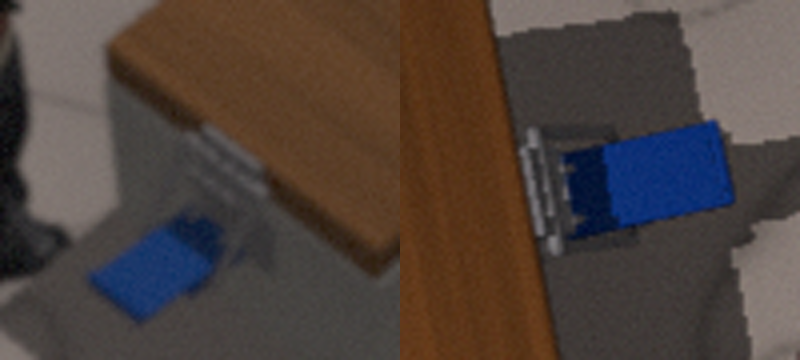

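The bar now rests over the hook, against the plate, centred near crop pixel (545,190), and the lever stands clear. Next is the lever push, with the tool tilted.

```bash
cat >> h.py <<'E'
TL=50
def push(a,extra=0):
    p=levp(58,8+11*abs(np.cos(a+np.radians(TL)))+extra,0,a); return W(q,p)
E
python3 - <<'E'
from h import *
for n,p in(("plate",(-93,0,152)),("lip",(-101,0,150)),("tip1.75",levp(73,8,0,1.75)),("tip1.6",levp(73,8,0,1.6))): print(n,proj("top",W(q,np.array(p))),proj("scene",W(q,np.array(p))))
o=ori(TL,-1)
goto(push(1.9,60),o); st()
move_l(push(1.9,12),speed=120); st()
for a in np.arange(1.8,0.99,-.1):
    move_l(push(a),speed=60); s=st("%.2f"%a)
    if np.linalg.norm(s["wrist_force"])>25: print("force");break
for c in("scene","top"): cv2.imwrite(f"pics/{c}4.png",get_image(c)[:,:,::-1])
a=cv2.imread("pics/scene4.png");b=cv2.imread("pics/top4.png")
cv2.imwrite("pics/m4.png",np.hstack([cv2.resize(a[180:280,230:350],(400,333),interpolation=2),cv2.resize(b[200:300,280:400],(400,333),interpolation=2)]))
E
```

```text
plate [326.6923629  256.07810557] [295.91741378 231.35226596]
lip [331.0370377  255.32411127] [293.32113146 234.20875266]
tip1.75 [371.85726545 248.74050829] [267.84410763 265.00422837]
tip1.6 [372.36630325 249.1754711 ] [267.40607623 268.40719217]
 t16.9 [540.2 -60.2 191.6] F [-0.4  0.5  0.3]
 t17.5 [544.2 -75.7 148.1] F [ 0.3 -0.6 -0.4]
1.80 t17.9 [545.1 -83.1 130.1] F [0.4 0.4 0.8]
1.70 t18.2 [545.8 -86.  124.2] F [-0.4 -0.   0. ]
1.60 t18.4 [546.1 -88.1 117.8] F [ 0.  -0.4 -0.2]
1.50 t18.7 [546.4 -89.5 111.2] F [-0.2 -1.  -0.3]
1.40 t19.0 [546.6 -90.2 104.5] F [ 0.1 -0.3  0.4]
1.30 t19.2 [546.4 -90.1  97.6] F [-0.5  0.1 -0.5]
1.20 t19.5 [546.3 -89.2  90.8] F [-0.5  0.3 -0.3]
1.10 t19.8 [546.2 -87.7  84.3] F [-0.2  0.5  0.5]
1.00 t20.0 [545.8 -85.2  77.8] F [0.4 1.  1.6]
```

View pics/m4.png

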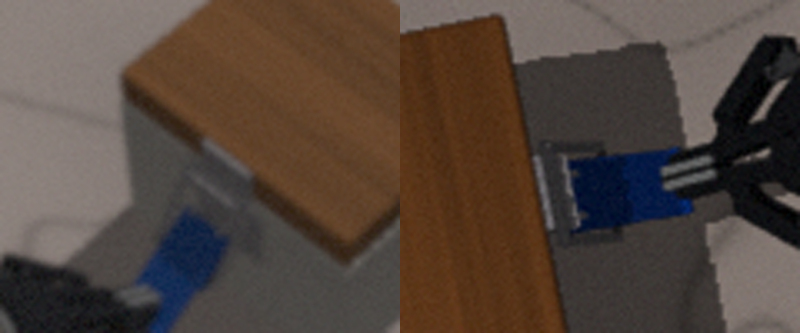

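The finger sits centred on the lever, near crop pixel (690,170), with the lever about 1.0. The bar is behind the lip, so I'll keep pushing.

```bash
python3 - <<'E'
from h import *
for a in np.r_[np.arange(.9,0.0,-.1),0.0]:
    move_l(push(a),speed=60); s=st("%.2f"%a)
    if np.linalg.norm(s["wrist_force"])>30: print("force");break
e=0
while np.linalg.norm(s["wrist_force"])<12 and e>-6:
    e-=1; move_l(push(0,e),speed=40); s=st("e%d"%e)
move_l(push(0,60),speed=120)
move_l(push(0,60)+[0,-60,150],speed=250); st()
wait(.3)
for c in("scene","top"): cv2.imwrite(f"pics/{c}5.png",get_image(c)[:,:,::-1])
a=cv2.imread("pics/scene5.png");b=cv2.imread("pics/top5.png")
cv2.imwrite("pics/m5.png",np.hstack([cv2.resize(a[180:280,230:350],(400,333),interpolation=2),cv2.resize(b[200:300,280:400],(400,333),interpolation=2)]))
E
```

```text
0.90 t20.4 [545.1 -82.1  71.6] F [0.6 1.1 2. ]
0.80 t20.7 [544.3 -78.3  65.6] F [0.9 0.8 1.7]
0.70 t20.9 [543.2 -74.1  60.1] F [0.5 0.5 0.4]
0.60 t21.2 [542.7 -71.   56.7] F [ 0.4 -0.9  0.7]
0.50 t21.4 [542.  -67.6  53.5] F [ 0.5 -0.6  0.1]
0.40 t21.7 [541.2 -63.7  50.6] F [-0.3  0.5 -0.7]
0.30 t21.9 [540.3 -59.6  47.9] F [ 0.  -0.4  0.5]
0.20 t22.2 [539.5 -55.3  45.6] F [-0.7  0.7  0.4]
0.10 t22.4 [538.6 -50.8  43.5] F [-0.2 -0.4  0.1]
0.00 t22.7 [537.6 -46.1  41.9] F [ 0.8 -0.3  0.1]
e-1 t22.9 [537.8 -45.5  42. ] F [-1.2 -0.2  0.3]
e-2 t23.2 [537.8 -45.   42. ] F [ 0.7 -1.6 -0.2]
e-3 t23.4 [537.8 -44.9  42. ] F [-0.  -4.9  0.2]
e-4 t23.7 [537.8 -44.8  42. ] F [ 0.3 -7.6  0.6]
e-5 t23.9 [537.9 -44.7  42. ] F [-0.1 -9.9  1.9]
e-6 t24.2 [537.8 -44.6  42. ] F [ -1.2 -11.6   1.7]
 t25.7 [ 549.  -164.3  190.7] F [ 0.9 -0.   0.1]
```

View pics/m5.png

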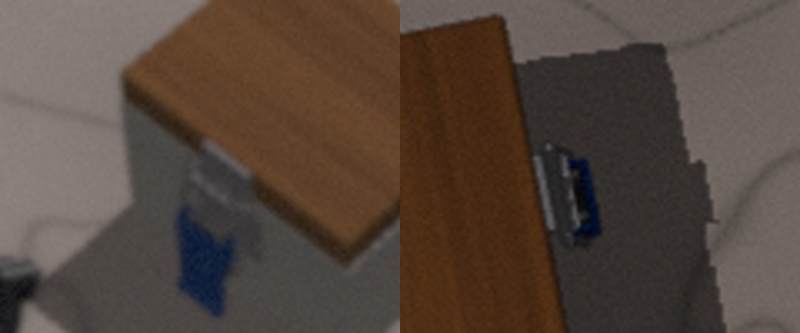

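```bash
python3 - <<'E'
from h import *
for c in("scene","top"):
    A=cv2.imread(f"pics/{c}3.png",0).astype(np.float32);B=cv2.imread(f"pics/{c}5.png",0).astype(np.float32)
    for y in(-75,60):
        p=lidp((-85,y,158),.027);p2=lidp((-85,y,158),.014)
        u,v=proj(c,W(q,p)); d=proj(c,W(q,p2))-[u,v];u,v=int(u),int(v);s=np.s_[v-10:v+11,u-12:u+13]
        e=[cv2.findTransformECC(A[s],B[s],np.eye(2,3,dtype=np.float32),cv2.MOTION_TRANSLATION)[1][:,2]]
        print(c,y,"expected",np.round(d,2),"ecc",np.round(e,2))
    for nm,p in dict(caught=(-94,0,137),).items(): print(nm,proj(c,W(q,np.array(p))))
b=cv2.imread("pics/top5.png");a=cv2.imread("pics/scene5.png")
z=np.hstack([cv2.resize(a[215:275,265:325],(400,400),interpolation=2),cv2.resize(b[230:280,310:360],(400,400),interpolation=2)])
cv2.imwrite("pics/m6.png",cv2.convertScaleAbs(z,alpha=2.0))
E
```

```text
scene -75 expected [-0.15  0.73] ecc [[0.37 1.08]]
scene 60 expected [-0.09  0.74] ecc [[0.12 0.83]]
caught [295.8037859  235.69370347]
top -75 expected [0.23 0.18] ecc [[ 0.11 -0.03]]
top 60 expected [ 0.2 -0. ] ecc [[ 0.15 -0.15]]
caught [326.95365226 256.82464816]
```

View pics/m6.png

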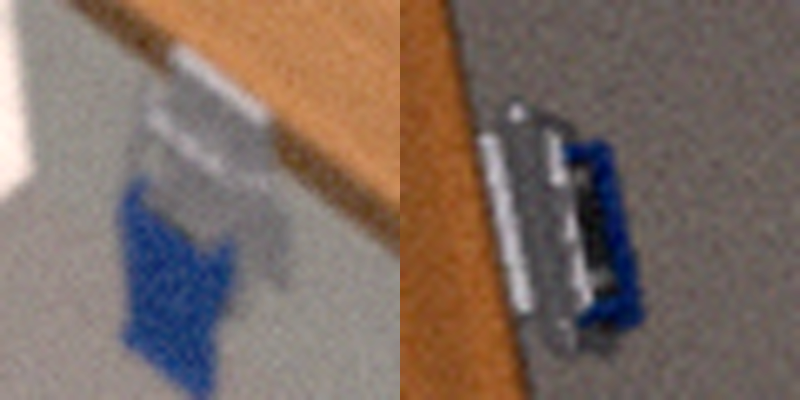

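The bar's ends show at crop pixels (515,115) and (570,340), so it is inside the hook. The lid has dropped about 0.8 px, as expected when clamped, and the lever is home.

```bash
python3 -c "
from station import *
print(sign_off())"
```

```text
the job is handed in; nothing more can be done
None
```

The lid is shut and clamped: the loop's bar is caught in the hook, the lever is fully home, the gripper is clear of everything, and the job was handed in at about 26 s; the arm's path kept clear of the mug, bowl and jam jar, though I didn't re-check their positions afterwards.

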